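# Seat and lock the coolant cock of a band saw

### The arm

A 6-joint arm with a two-finger parallel gripper is mounted at the origin on the work surface. World frame = base frame: x ahead of the robot, y to its left, z up, the work surface at z = 0. Lengths are in m, angles in rad, forces in N, time in s.
With the tool pointing down it reaches from about 0.3 to 0.875 m from the base axis. Payload 4.2 kg.
Tool frame: the origin (TCP) lies midway between the tips of the shut fingers; the grasp point (between the pads) lies 19 mm behind it (ctrl.grip_point_offset is the z of the grasp point in the tool frame, in m); z points along the fingers, y is the direction in which the jaws open and shut (so a half turn about z gives the same grasp; the last joint's range is limited). The gripper opens to 85 mm and grips with 20 to 120 N. Pads are 22 mm wide; open, the fingers measure 114 mm over their backs; the gripper's body (76 mm by 85 mm) begins 54 mm behind the grasp point. The pads swing forward as they close: fully open they stand 13 mm farther back than shut.
Start: joints at [1.281, 0.32, 1.565, -0, 1.257, -0.02], TCP at [0.153, 0.554, 0.231] pointing down, gripper open.
Joint ranges: [-3.11, 3.11], [-0.84, 2.01], [0.21, 2.61], [-1.34, 4.49], [0.05, 2.63], [-2.56, 2.56]. Speed limits (rad/s): [2.57, 2.57, 3.14, 3.14, 3.14, 3.14].

### API

Orientations are given as a unit quaternion [x, y, z, w].
In Python, from plant import ctrl, optics gives the robot as it stands. The module is installed in compiled form; this text tells all that it offers.
- The arm moves only by the shell command python3 -m crank 'ROWS' [FORCE]. ROWS is JSON, a list that holds one entry, the list of rows, each a list of 7 numbers: the finger opening in mm, from 0 to 85.4, then the shift along the tool's x, y, z in mm, then the turn, a rotation vector about the tool's x, y, z in rad. In form: [[[claw, tx, ty, tz, rx, ry, rz], ...]]. A call has 1 to 5 rows; each row is the pose to reach, as a shift and turn from the pose measured when the call began, along the tool's axes at that moment; what a row does not reach only later rows make up. A row lasts 1/12 s, in which the tool goes at most 41.7 mm and 7.16 degrees, less where a joint would pass 70% of its speed; a pose out of reach is approached as far as the arm can. A call with a gripper value outside its range is refused whole. The fingers move at their own pace and stop on an object; FORCE is the grip in N (left out, the last holds). Time passes only in rows, so rows that repeat a pose let the fingers close. It gives the time, the measured TCP pose, the force and the opening at its end, in the units of the state.
- ctrl.sense(): the state, without advancing time (a new reading comes with each control period).
- optics.snapshot(name): name is "side" or "top"; returns the picture (384x512x3 uint8, red, green, blue); there is no depth.
- optics.camera_info(name): a dict with "mtx" (3x3 intrinsics, pixels), "R" (3x3) and "t" (3): a world point X has camera coordinates R X + t. Camera axes: x right, y down, z forward; pixel columns grow to the right and rows downward; lengths in m; the calibration is good to about 2 mm. A picture is of the moment at which its call begins. camera_info takes no time and is no camera call.
- ctrl.finish_job(): hands the job in, once; it reports no verdict.
The state is a dict: "time_s": time; "joint_positions": joint angles; "qd": joint speeds; "joint_torque": joint torques, N m; "tool_pos": TCP position; "ee_rot": TCP orientation; "wrist_force": force on the tool from outside, world axes, zero at the start; "wrist_torque": the same for the moment, N m; "finger_gap": opening from 0.0 (shut) to 1.0 (fully open).
Only numpy, scipy, OpenCV 4.12 (cv2) and the standard library are available. Lean on these libraries where they do the work, as an engineer would, in place of code of your own. Each camera call takes 0.05 s, during which the arm holds its last target.

### The job

One of the two brass coolant cocks on the saw bed has its tapered plug standing proud. Take its T-bar and turn it clockwise while pressing it in along its leaning axis, so that it goes down gradually as it turns, until the plug is fully home and the bar stands square across the pipes; let go, then slide that cock's steel keeper fully home under the bar. Leave the other cock alone and do not knock the loose things about.

Things in the scene. Friction and masses are not known exactly. Their poses are not given: they have to be found in the camera images.
- cock: The brass cock whose plug stands proud and whose keeper is drawn back: barrel 62 mm in diameter on a 130 x 90 mm steel foot, pipe stubs out of both sides. Origin: on the bed, within the foot; z vertical, y along the pipes. The barrel leans 30 degrees from vertical towards its own -x (roughly towards the robot): its axis, pointing up and out, is (-0.5, 0, 0.866) in this frame.
- face (a point): Centre of that cock's round top face (74 mm in diameter), on the leaning axis of barrel and plug, at (-0.020, 0, 0.100) in the cock's frame. Axes as the cock's.
- bar_mid (a point): Centre of the brass T-bar on top of the plug, on the plug's axis. Bar 76 mm long (point's y), 12 mm thick (x), 24 mm high (z, along the axis, up and out of the cock); under it a stem 20 mm thick and a head 46 mm in diameter. It stands 54 mm above the top face, measured along the axis, with the plug loose, 42 mm with the plug home.
- plug_seat (a joint): How far the tapered plug is in along its axis, m: 0 = loose, 12 mm proud; 0.012 = fully home, against a stop. Starts at 0 to 0.0015. The taper binds more the deeper it goes: straight in takes about 20 N at the end, but while it is being turned about 10 to 15 N along the axis is enough. It stays where it is left, by friction.
- plug_turn (a joint): Turn of plug and T-bar about their axis, rad, growing clockwise seen from above: 0 = bar in line with the pipes (open), 1.571 = bar square across the pipes (shut). No stop there: it goes on to 2.3. Starts at 0.1 to 0.5. Takes up to 0.35 N m when pressed in; stays where it is left.
- keeper (a joint): Travel of this cock's keeper, m: a flat steel fork that slides along the pipes towards the cock's -y, beside the top face. 0 = drawn back, 0.042 = fully home against its stop, its arms round the plug's stem under the bar. Starts at 0 to 0.006. Slides at about 3 N, stays where it is left. The plug's head blocks it while the plug stands over about 2.5 mm proud.
- tab_mid (a point): Centre of the keeper's upright steel tab: 38 mm wide (x), 10 mm thick (y, the way it slides), 34 mm high (z, parallel to the plug's axis); point axes as bar_mid's with the bar in line with the pipes. It stands 95 mm from the plug's axis with the keeper drawn back, 53 mm with it home, 30 mm above the top face. The slideway under it ends 11 mm beyond the drawn-back tab.
- other_turn (a joint): Turn of the second cock's T-bar, rad: 0 = as it stands, shut. To be left alone.
- other_bar (a point): Centre of the T-bar of the second cock, built like the first, on the other side of the bed: plug home, bar across its pipes (along this point's x), keeper closed. To be left alone.
- oiler: Bystander: grey plastic oil bottle with a black cap, 56 mm in diameter, 130 mm tall, standing; origin on its underside.
- spanner: Bystander: flat steel spanner, 170 mm long, lying on the bed; origin under its middle.
- union: Bystander: loose brass pipe union, 44 mm in diameter, 50 mm tall, standing between the two cocks; origin on its underside.
- screwdriver: Bystander: black-handled screwdriver, 190 mm long, lying; origin under its middle.
- starknob: Bystander: black clamping knob, 62 mm in diameter, 48 mm tall, standing on its narrow foot; origin on its underside.
- wirewheel: Bystander: brass wire wheel, 68 mm in diameter, 24 mm high, lying flat; origin on its underside.
- roller: Bystander: steel guide roller, 48 mm in diameter, 70 mm tall, standing; origin on its underside.
Things that resemble listed ones, but are neither listed nor needed, are in the scene too. What is shaped like the cock but red is not meant.

How it is judged:
By the outcome, as a careful person would: the job done as asked, in the order asked, and still so for the second after the job is handed in, with the robot touching nothing.
It also fails if it takes over 48 s, if anything falls off the work surface, if the arm or the gripper's body presses on something with over 40 N, if the wrist force passes 120 N, or if a joint passes its speed limit or range.

## Working session

There is one attempt and no reset: what is moved stays moved. The work goes in short steps, Python scripts to look and compute and a shell command to move; the robot and the scene stay as the last step left them, time stands still between calls to the robot, and variables do not carry over. Pictures are saved under pics/ and viewed, and the job is handed in when it is done.

```bash
mkdir -p pics; ls
python3 - <<'E'
from plant import ctrl, optics
import cv2
s=ctrl.sense();print(s)
print(ctrl.grip_point_offset)
for n in("side","top"):
    im=optics.snapshot(n); cv2.imwrite(f"pics/{n}0.png",im[:,:,::-1]); print(n,optics.camera_info(n))
E
```

```text
pics
{'time_s': 0.0, 'joint_positions': array([ 1.28097623e+00,  3.20293012e-01,  1.56569353e+00, -8.75735620e-06,
        1.25737887e+00, -2.00375210e-02]), 'qd': array([ 0.00013447, -0.00109349,  0.00073459, -0.00105186,  0.00061761,
       -0.00032906]), 'joint_torque': array([ 8.07182896e-04, -4.15531826e+01, -2.34160835e+01,  2.65032777e-04,
        8.06175900e-03, -9.76623902e-07]), 'tool_pos': array([0.15313591, 0.55373666, 0.23047598]), 'ee_rot': array([ 1.34481194e-01,  9.90915750e-01, -8.76406597e-04, -1.32662886e-04]), 'wrist_force': array([ 0.50701047, -0.54251159,  0.32438387]), 'wrist_torque': array([ 0.03206395, -0.00319846,  0.02208867]), 'finger_gap': 0.9985580766897104}
-0.0187
side {'mtx': array([[375.7016545 ,   0.        , 256.54259155],
       [  0.        , 375.7016545 , 197.45838949],
       [  0.        ,   0.        ,   1.        ]]), 'R': array([[-0.96688041, -0.2552277 , -0.00105126],
       [-0.19464545,  0.74002809, -0.64379467],
       [ 0.16509219, -0.62226783, -0.76519757]]), 't': array([0.51469057, 0.14989374, 0.97174553])}
top {'mtx': array([[433.89601482,   0.        , 258.59472943],
       [  0.        , 433.89601482, 190.90990763],
       [  0.        ,   0.        ,   1.        ]]), 'R': array([[-0.00145311, -0.99999497,  0.00281914],
       [-0.99314869,  0.00111374, -0.11685218],
       [ 0.11684846, -0.00296962, -0.99314532]]), 't': array([0.02190826, 0.52991142, 1.40528433])}
```

View pics/side0.png

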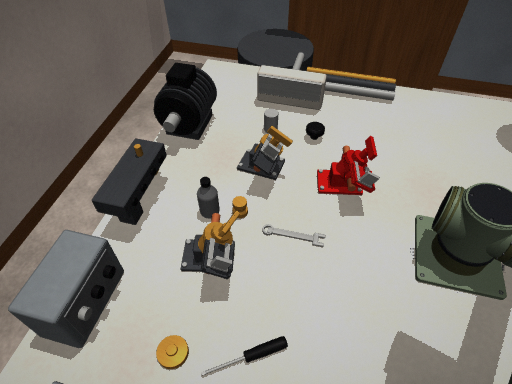

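View pics/top0.png

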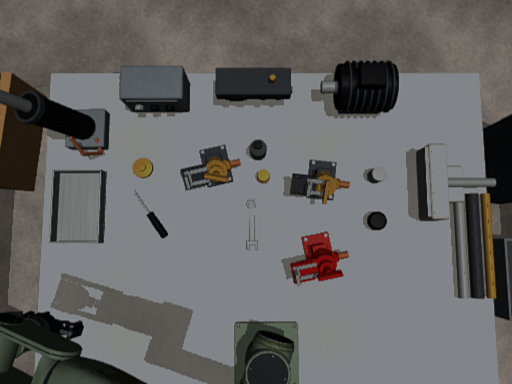

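Run:
```python
import cv2,numpy as np
t=cv2.imread('pics/top0.png');s=cv2.imread('pics/side0.png')
def c(im,x,y,w,h,f): return cv2.resize(im[y:y+h,x:x+w],None,fx=f,fy=f,interpolation=cv2.INTER_CUBIC)
cv2.imwrite('pics/c1.png',np.hstack([c(t,175,140,75,65,5),c(t,285,150,75,65,5)]))
cv2.imwrite('pics/c2.png',np.hstack([c(s,175,190,80,95,5),c(s,230,105,80,95,5)]))
```

```text
(no output)
```

View pics/c1.png

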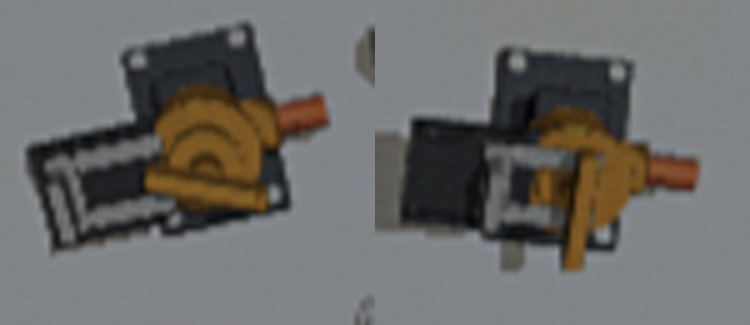

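View pics/c2.png

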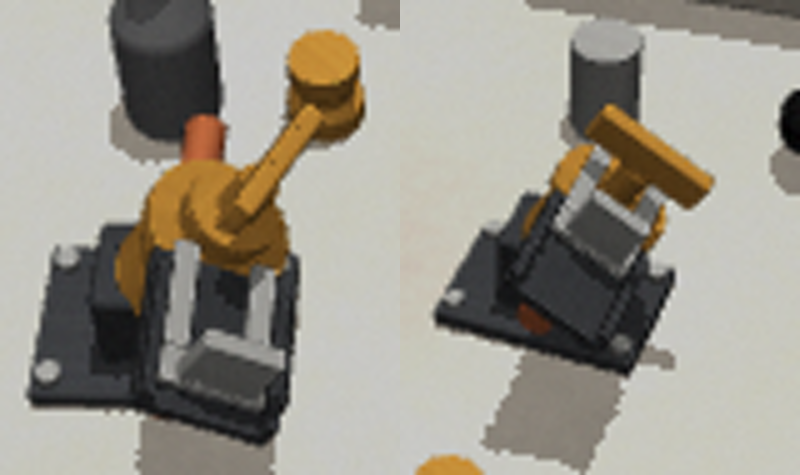

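```bash
cat > h.py <<'E'
import cv2,numpy as np
from plant import ctrl,optics
from scipy.optimize import least_squares
from scipy.spatial.transform import Rotation as Ro
INF={n:optics.camera_info(n) for n in('side','top')}
def proj(n,X):
    i=INF[n];return cv2.projectPoints(np.atleast_2d(X).astype(float),cv2.Rodrigues(i['R'])[0],i['t'],i['mtx'],None)[0][:,0]
A=np.array([-.5,0,.8660254]);EX=np.array([.8660254,0,.5]);EY=np.array([0,1.,0])
FACE=np.array([-.02,0,.1])
def W(p,X): # p=x,y,yaw
    c,s=np.cos(p[2]),np.sin(p[2]);return np.atleast_2d(X)@np.array([[c,-s,0],[s,c,0],[0,0,1]]).T+[p[0],p[1],0]
def box(c,ex,ey,ez,h): return np.array([c+i*h[0]*ex+j*h[1]*ey+k*h[2]*ez for i in(-1,1) for j in(-1,1) for k in(-1,1)])
def bar(p,th,s):
    c=FACE+(.054-s)*A;d=np.cos(th)*EY+np.sin(th)*EX;e=np.cross(d,A)
    return W(p,box(c,e,d,A,(.006,.038,.012)))
def tab(p,k): return W(p,box(FACE+.03*A+(.095-k)*EY,EX,EY,A,(.019,.005,.017)))
EDG=[(i,j) for i in range(8) for j in range(i) if bin(i^j).count('1')==1]
def crop(n,im,x,y,w,h,f,boxes=(),out='pics/x.png',grid=True):
    o=cv2.resize(im[y:y+h,x:x+w],None,fx=f,fy=f,interpolation=cv2.INTER_CUBIC)
    for q,col in boxes:
        u=((proj(n,q)-[x,y]+.5)*f).astype(int)
        if len(u)==8:
            for i,j in EDG: cv2.line(o,tuple(map(int,u[i])),tuple(map(int,u[j])),col,1)
        else: cv2.polylines(o,[u.reshape(-1,1,2).astype(np.int32)],True,col,1)
    if grid:
        for a in range(x,x+w,5):
            if a%10==0: cv2.putText(o,str(a),(int((a-x+.5)*f),10),0,.35,(0,0,255),1)
            cv2.line(o,(int((a-x+.5)*f),0),(int((a-x+.5)*f),h*f),(0,0,200) if a%10==0 else (90,90,90),1)
        for a in range(y,y+h,5):
            if a%10==0: cv2.putText(o,str(a),(0,int((a-y+.5)*f)),0,.35,(0,0,255),1)
            cv2.line(o,(0,int((a-y+.5)*f)),(w*f,int((a-y+.5)*f)),(0,0,200) if a%10==0 else (90,90,90),1)
    cv2.imwrite(out,o)
E
python3 - <<'E'
from h import *
t=cv2.imread('pics/top0.png');s=cv2.imread('pics/side0.png')
crop('top',t,178,142,66,52,12,out='pics/g1.png')
crop('side',s,180,203,66,48,12,out='pics/g2.png')
crop('side',s,180,233,66,48,12,out='pics/g3.png')
E
```

```text
(no output)
```

View pics/g1.png

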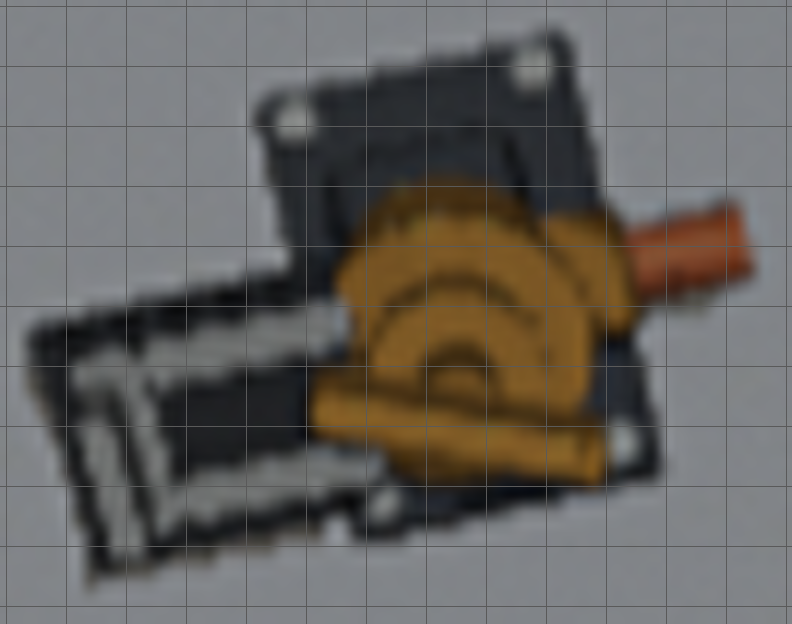

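View pics/g2.png

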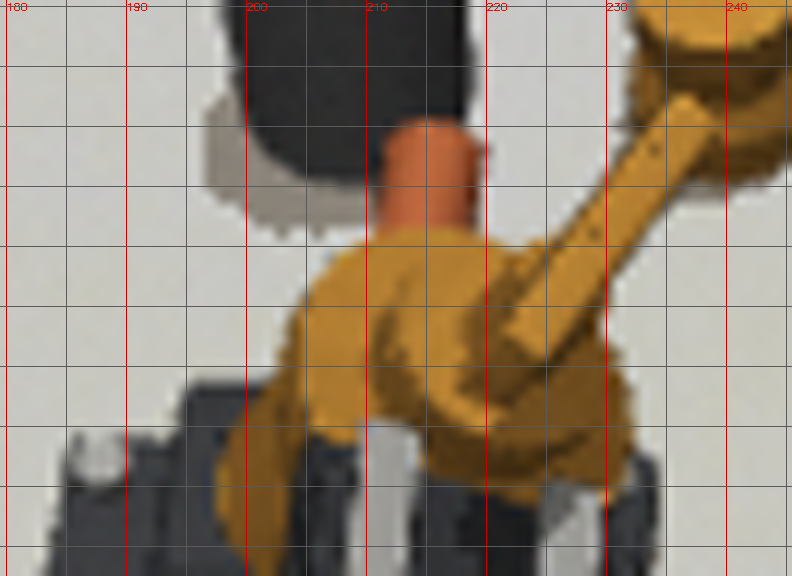

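View pics/g3.png

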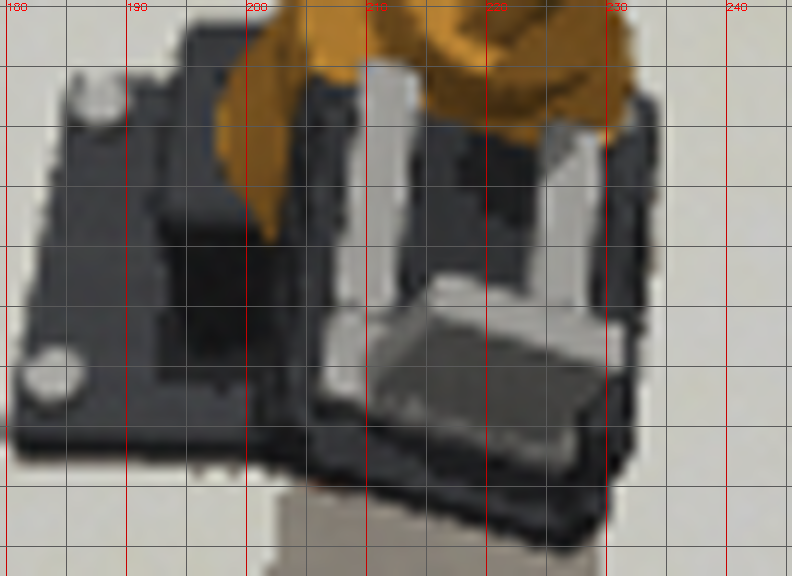

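```bash
cat > fit.py <<'E'
from h import *
# idx = 4*i+2*j+k
T=[('bar',7,178,142,318,380),('bar',3,178,142,318,420),('bar',5,178,142,608,430),('bar',1,178,142,600,485)]
S=[('bar',5,180,203,683,97),('bar',1,180,203,718,125),('bar',3,180,203,545,355),('bar',7,180,203,505,325),
('tab',7,180,233,430,315),('tab',3,180,233,605,370),('tab',2,180,233,570,465),('tab',6,180,233,375,395),('tab',5,180,233,440,275),('tab',1,180,233,625,325)]
def res(v,full=False):
    p=v[:3];B={'bar':bar(p,v[3],v[5]),'tab':tab(p,v[4])};r=[]
    for n,L in(('top',T),('side',S)):
        q={k:proj(n,b) for k,b in B.items()}
        for b,i,x,y,a,c in L: r.append(q[b][i]-[x+a/12-.5,y+c/12-.5])
    r=np.array(r)
    if full: return r
    return np.r_[r.ravel(),(v[4]-.003)/.004,(v[5]-.0007)/.0005]
r=least_squares(res,[.55,.13,.2,.3,.003,.0007],x_scale=[.01,.01,.1,.1,.003,.001],loss='soft_l1')
v=r.x
if __name__=='__main__':
    print(v.round(4));print(res(v,True).round(1).tolist())
    np.save('v.npy',v)
    p=v[:3];a=np.linspace(0,6.28,60)[:,None]
    face=W(p,FACE+.037*(np.cos(a)*EX+np.sin(a)*EY))
    ov=[(bar(p,v[3],v[5]),(255,0,0)),(tab(p,v[4]),(0,255,0)),(face,(255,0,255))]
    crop('top',cv2.imread('pics/top0.png'),178,142,66,52,12,ov,'pics/o1.png',False)
    crop('side',cv2.imread('pics/side0.png'),180,203,66,75,8,ov,'pics/o2.png',False)
E
python3 fit.py
```

```text
[0.6052 0.1636 0.2514 0.4704 0.0041 0.0007]
[[0.0, 0.8], [-0.8, 1.1], [0.5, 1.4], [0.3, 0.4], [-0.9, -0.9], [0.1, -0.0], [-0.5, 0.5], [-1.4, -0.5], [0.5, 0.3], [1.9, 0.4], [-2.2, -0.8], [-1.6, 0.6], [0.0, -0.5], [0.5, 0.1]]
```

```bash
python3 -c "
import cv2,numpy as np
a=cv2.imread('pics/o1.png');b=cv2.imread('pics/o2.png')
a=cv2.resize(a,None,fx=.5,fy=.5);h=600
c=np.zeros((600,a.shape[1]+400,3),np.uint8);c[:a.shape[0],:a.shape[1]]=a;bb=b[:600,100:500];c[:bb.shape[0],a.shape[1]:]=bb;cv2.imwrite('pics/o3.png',c)"
```

```text
(no output)
```

View pics/o3.png

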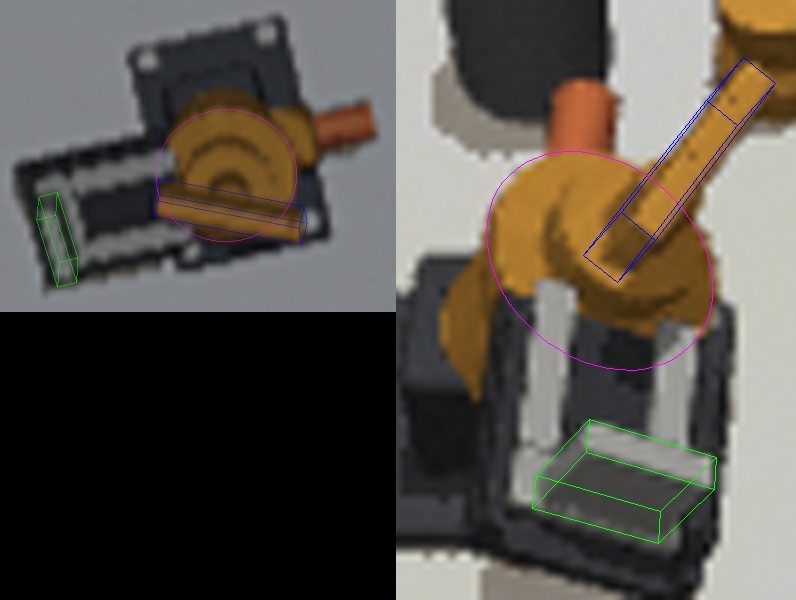

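```bash
cat > fit2.py <<'E'
from h import *
T=[('bar',7,178,142,318,380),('bar',3,178,142,318,420),('bar',5,178,142,608,430),('bar',1,178,142,600,485),
('foot',3,178,142,255,95),('foot',2,178,142,572,32),('foot',0,178,142,660,478),('foot',1,178,142,358,542)]
S=[('bar',5,180,203,683,97),('bar',1,180,203,718,125),('bar',3,180,203,545,355),('bar',7,180,203,505,325),
('tab',7,180,233,430,315),('tab',3,180,233,605,370),('tab',5,180,233,440,275),('tab',1,180,233,625,325),
('foot',3,180,233,15,448),('foot',2,180,203,65,437)]
def foot(p,fx,fy): return W(p,np.array([[fx+i*.065,fy+j*.045,.01] for i in(-1,1) for j in(-1,1)]))
def res(v,full=False):
    p=v[:3];B={'bar':bar(p,v[3],v[5]),'tab':tab(p,v[4]),'foot':foot(p,v[6],v[7])};r=[]
    for n,L in(('top',T),('side',S)):
        q={k:proj(n,b) for k,b in B.items()}
        for b,i,x,y,a,c in L: r.append(q[b][i]-[x+a/12-.5,y+c/12-.5])
    r=np.array(r)
    if full: return r
    return np.r_[r.ravel(),(v[4]-.003)/.002,(v[5]-.0007)/.0005,v[7]/.003]
r=least_squares(res,[.6,.16,.25,.4,.003,.0007,0,0],x_scale=[.01,.01,.1,.1,.003,.001,.01,.01],loss='soft_l1')
v=r.x
if __name__=='__main__':
    print(v.round(4));print(res(v,True).round(1).tolist())
    np.save('v.npy',v)
    p=v[:3];a=np.linspace(0,6.28,60)[:,None]
    face=W(p,FACE+.037*(np.cos(a)*EX+np.sin(a)*EY))
    head=W(p,FACE+.012*A+.023*(np.cos(a)*EX+np.sin(a)*EY))
    ov=[(bar(p,v[3],v[5]),(255,0,0)),(tab(p,v[4]),(0,255,0)),(face,(255,0,255)),(foot(p,v[6],v[7])[[0,1,3,2]],(255,255,0))]
    crop('top',cv2.imread('pics/top0.png'),178,142,66,52,12,ov,'pics/o1.png',False)
    crop('side',cv2.imread('pics/side0.png'),180,203,66,75,8,ov,'pics/o2.png',False)
    a=cv2.imread('pics/o1.png');b=cv2.imread('pics/o2.png')
    a=cv2.resize(a,None,fx=.5,fy=.5)
    c=np.zeros((600,a.shape[1]+400,3),np.uint8);c[:a.shape[0],:a.shape[1]]=a;bb=b[:600,60:460];c[:bb.shape[0],a.shape[1]:]=bb;cv2.imwrite('pics/o4.png',c)
E
python3 fit2.py
```

```text
[ 6.053e-01  1.625e-01  2.335e-01  4.540e-01  3.600e-03  7.000e-04
  1.350e-02 -2.000e-04]
[[0.1, 0.8], [-0.7, 1.1], [0.6, 1.4], [0.4, 0.4], [-0.0, 0.9], [-0.6, 0.1], [0.7, -0.2], [-0.2, 0.6], [-0.8, -1.1], [0.2, -0.1], [-0.5, 0.5], [-1.4, -0.5], [-0.3, 0.2], [1.2, 0.5], [-0.6, -0.6], [-0.2, 0.2], [-1.2, -0.6], [-0.0, 0.1]]
```

View pics/o4.png

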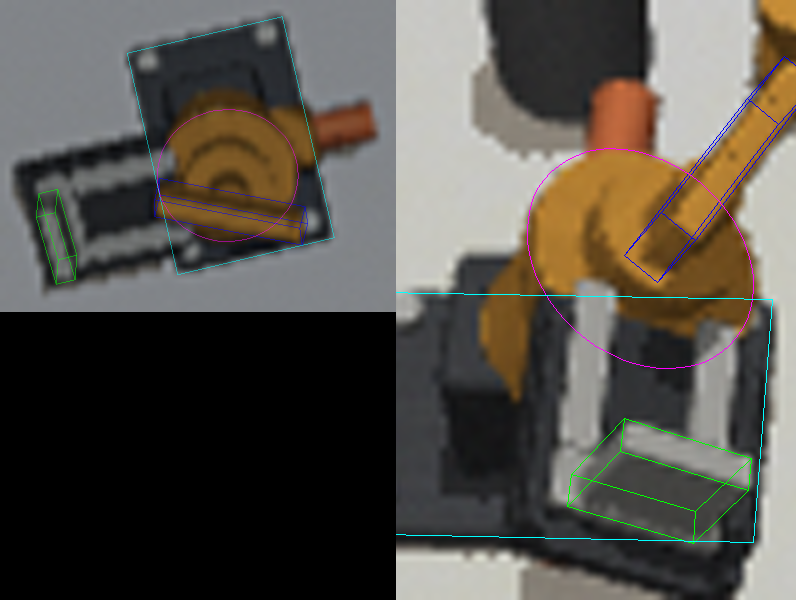

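```bash
cat > go.py <<'E'
from h import *
v=np.load('v.npy');p=v[:3]
def target(height,phi,y=0.,x=0.):
    """TCP at given height (m) above face along axis, offset y,x in face plane; jaw angle phi"""
    pos=W(p,FACE+height*A+y*EY+x*EX)[0]
    R0=np.array([[np.cos(p[2]),-np.sin(p[2]),0],[np.sin(p[2]),np.cos(p[2]),0],[0,0,1]])
    yy=np.cos(phi)*EX-np.sin(phi)*EY; zz=-A; xx=np.cross(yy,zz)
    return pos,R0@np.stack([xx,yy,zz],1)
def cur(): 
    s=ctrl.sense();return s,s['tool_pos'],Ro.from_quat(s['ee_rot']).as_matrix()
def rel(pos,R,n=5,m=None):
    s,p0,R0=cur();t=R0.T@(pos-p0)*1000;w=Ro.from_matrix(R0.T@R).as_rotvec()
    N=max(np.linalg.norm(t)/41,np.linalg.norm(w)/.124)
    print('t',round(s['time_s'],2),'target',pos.round(4),'N rows',round(N,2),'full',t.round(1),w.round(3))
    N=max(n,np.ceil(N)) 
    for k in range(1,6): print((t*k/N).round(1).tolist(),(w*k/N).round(3).tolist())
def stat():
    s,p0,R0=cur();Rc=target(0,0)[1]
    d=Rc.T@(p0-target(0,0)[0])  # in tool(phi=0): x=EY,y=EX,z=-A
    F=Rc.T@s['wrist_force'];M=Rc.T@s['wrist_torque']
    rr=Ro.from_matrix(Rc.T@R0).as_rotvec()
    print('t %.2f y %.1f x %.1f h %.1f mm'%(s['time_s'],*(d*[1,1,-1]*1000)),'rot',rr.round(3),'F(EY,EX,-A)',F.round(1),'M',M.round(2),'gap %.1f'%(s['finger_gap']*85.4),'j',s['joint_positions'].round(2))
E
python3 - <<'E'
from go import *
stat(); print(target(.0433+.1,v[3]),v)
rel(*target(.0433+.1,v[3]))
E
```

```text
t 0.10 y 485.3 x -220.0 h 277.7 mm rot [ 0.474  0.278 -1.042] F(EY,EX,-A) [ 0.4  0.3 -0.6] M [-0.   -0.02  0.01] gap 85.5 j [ 1.28  0.32  1.57 -0.    1.26 -0.02]
(array([0.51617604, 0.14125491, 0.22410144]), array([[ 0.16158477,  0.85864444,  0.4864361 ],
       [ 0.96218935, -0.24660032,  0.11567161],
       [ 0.21927608,  0.44935287, -0.8660254 ]])) [ 6.05339778e-01  1.62457521e-01  2.33458130e-01  4.53987016e-01
  3.64633554e-03  7.45845938e-04  1.34839126e-02 -1.77065214e-04]
t 0.1 target [0.5162 0.1413 0.2241] N rows 13.4 full [-459.8 -300.8    6.9] [-0.551 -0.173  1.484]
[-32.8, -21.5, 0.5] [-0.039, -0.012, 0.106]
[-65.7, -43.0, 1.0] [-0.079, -0.025, 0.212]
[-98.5, -64.5, 1.5] [-0.118, -0.037, 0.318]
[-131.4, -86.0, 2.0] [-0.157, -0.049, 0.424]
[-164.2, -107.4, 2.5] [-0.197, -0.062, 0.53]
```

```bash
python3 -m crank '[[[85,-33,-21,-5,-0.039,-0.012,0.106],[85,-66,-43,-10,-0.079,-0.025,0.212],[85,-98,-64,-15,-0.118,-0.037,0.318],[85,-131,-86,-20,-0.157,-0.049,0.424],[85,-164,-107,-20,-0.197,-0.062,0.53]]]' 90
python3 - <<'E'
from go import *
stat(); rel(*target(.0433+.1,v[3]))
E
```

```text
time_s: 0.52
tool_pos: [0.2837, 0.4056, 0.2514]
ee_rot: [0.39, 0.915, 0.093, 0.044]
wrist_force: [1.0, 0.4, -0.2]
finger_gap: 0.993
t 0.52 y 311.0 x -129.3 h 249.5 mm rot [ 0.308  0.182 -0.5  ] F(EY,EX,-A) [0.1 0.9 0.7] M [ 0.08 -0.05 -0.06] gap 84.8 j [ 0.97  0.08  1.84 -0.06  1.02  0.23]
t 0.52 target [0.5162 0.1413 0.2241] N rows 8.61 full [-351.5  -20.8   26.5] [-0.351 -0.111  0.949]
[-39.1, -2.3, 2.9] [-0.039, -0.012, 0.105]
[-78.1, -4.6, 5.9] [-0.078, -0.025, 0.211]
[-117.2, -6.9, 8.8] [-0.117, -0.037, 0.316]
[-156.2, -9.2, 11.8] [-0.156, -0.049, 0.422]
[-195.3, -11.6, 14.7] [-0.195, -0.062, 0.527]
```

```bash
python3 -m crank '[[[85,-39,-2,3,-0.039,-0.012,0.105],[85,-78,-5,6,-0.078,-0.025,0.211],[85,-117,-7,9,-0.117,-0.037,0.316],[85,-156,-9,12,-0.156,-0.049,0.422],[85,-195,-12,15,-0.195,-0.062,0.527]]]'
python3 - <<'E'
from go import *
stat(); rel(*target(.0433+.1,v[3]))
E
```

```text
time_s: 0.93
tool_pos: [0.413, 0.2569, 0.2358]
ee_rot: [0.613, 0.765, 0.177, 0.084]
wrist_force: [0.5, -0.3, 0.2]
finger_gap: 1.002
t 0.93 y 136.3 x -57.9 h 190.2 mm rot [0.138 0.082 0.036] F(EY,EX,-A) [-0.4  0.4  0. ] M [ 0.19 -0.03 -0.03] gap 85.6 j [ 0.56 -0.    2.02 -0.06  0.73  0.38]
t 0.93 target [0.5162 0.1413 0.2241] N rows 3.79 full [-137.1   68.    27.1] [-0.154 -0.049  0.417]
[-27.4, 13.6, 5.4] [-0.031, -0.01, 0.083]
[-54.8, 27.2, 10.8] [-0.062, -0.02, 0.167]
[-82.3, 40.8, 16.2] [-0.092, -0.029, 0.25]
[-109.7, 54.4, 21.6] [-0.123, -0.039, 0.334]
[-137.1, 68.0, 27.1] [-0.154, -0.049, 0.417]
```

```bash
python3 -m crank '[[[85,-35,17,7,-0.039,-0.012,0.105],[85,-70,34,14,-0.078,-0.025,0.21],[85,-104,51,20,-0.116,-0.037,0.315],[85,-137,68,27,-0.154,-0.049,0.417],[85,-137,68,27,-0.154,-0.049,0.417]]]'
python3 - <<'E'
from go import *
stat(); rel(*target(.0433+.1,v[3]))
cv2.imwrite('pics/s1.png',optics.snapshot('side')[:,:,::-1]);cv2.imwrite('pics/t1.png',optics.snapshot('top')[:,:,::-1])
a=cv2.imread('pics/s1.png')[120:300,130:330];b=cv2.imread('pics/t1.png')[110:290,130:330]
cv2.imwrite('pics/st1.png',cv2.resize(np.hstack([a,b]),None,fx=2,fy=2,interpolation=2))
E
```

```text
time_s: 1.35
tool_pos: [0.518, 0.1375, 0.223]
ee_rot: [0.756, 0.601, 0.233, 0.112]
wrist_force: [0.3, 1.6, -0.0]
finger_gap: 0.998
t 1.35 y -4.1 x 0.2 h 141.9 mm rot [-0.001 -0.004  0.461] F(EY,EX,-A) [1.4 0.6 0.4] M [ 0.2   0.02 -0.03] gap 85.2 j [ 0.24  0.05  2.05 -0.02  0.52  0.49]
t 1.35 target [0.5162 0.1413 0.2241] N rows 0.11 full [ 3.5 -2.  -1.4] [ 0.002  0.004 -0.007]
[0.7, -0.4, -0.3] [0.0, 0.001, -0.001]
[1.4, -0.8, -0.6] [0.001, 0.002, -0.003]
[2.1, -1.2, -0.9] [0.001, 0.002, -0.004]
[2.8, -1.6, -1.1] [0.001, 0.003, -0.005]
[3.5, -2.0, -1.4] [0.002, 0.004, -0.007]
```

View pics/st1.png

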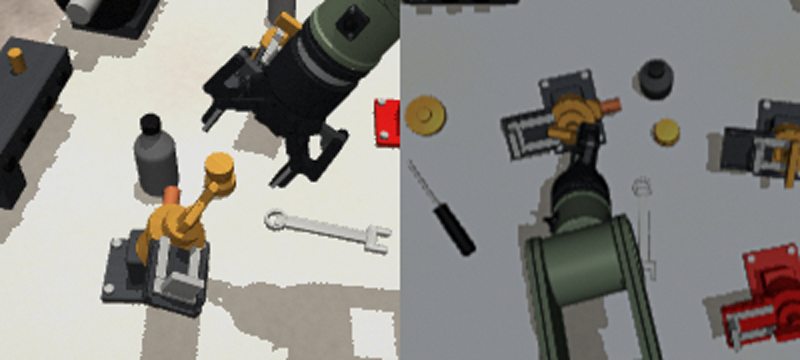

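```bash
python3 -m crank '[[[85,3,-2,25,0,0.004,-0.007],[85,3,-2,50,0,0.004,-0.007],[85,3,-2,65,0,0.004,-0.007],[85,3,-2,65,0,0.004,-0.007]]]'
python3 - <<'E'
from go import *
stat(); rel(*target(.0433,v[3]))
cv2.imwrite('pics/s2.png',optics.snapshot('side')[:,:,::-1]);cv2.imwrite('pics/t2.png',optics.snapshot('top')[:,:,::-1])
a=cv2.imread('pics/s2.png')[150:270,180:280];b=cv2.imread('pics/t2.png')[130:250,175:275]
cv2.imwrite('pics/st2.png',cv2.resize(np.hstack([a,b]),None,fx=4,fy=4,interpolation=2))
E
```

```text
time_s: 1.78
tool_pos: [0.5449, 0.1521, 0.1636]
ee_rot: [0.752, 0.608, 0.231, 0.109]
wrist_force: [0.0, -0.0, -0.4]
finger_gap: 0.993
t 1.78 y 3.9 x -3.9 h 75.7 mm rot [0.007 0.002 0.446] F(EY,EX,-A) [-0.  -0.2  0.4] M [0.23 0.05 0.02] gap 84.8 j [ 0.26  0.17  2.08 -0.02  0.37  0.49]
t 1.78 target [0.5648 0.1528 0.1375] N rows 0.8 full [-1.9  5.5 32.4] [-0.007 -0.     0.008]
[-0.4, 1.1, 6.5] [-0.001, -0.0, 0.002]
[-0.7, 2.2, 12.9] [-0.003, -0.0, 0.003]
[-1.1, 3.3, 19.4] [-0.004, -0.0, 0.005]
[-1.5, 4.4, 25.9] [-0.006, -0.0, 0.006]
[-1.9, 5.5, 32.4] [-0.007, -0.0, 0.008]
```

View pics/st2.png

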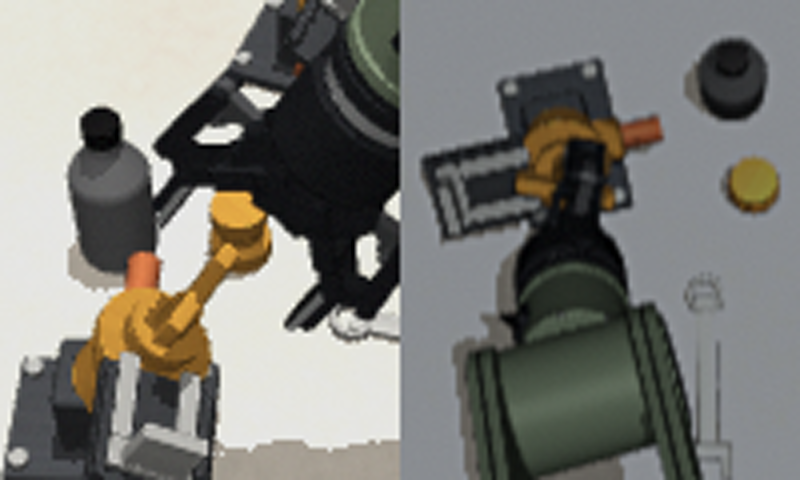

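```bash
python3 -m crank '[[[85,-1,4,16,-0.007,0,0.008],[85,-2,5,32,-0.007,0,0.008],[85,-2,5,32,-0.007,0,0.008],[85,-2,5,32,-0.007,0,0.008]]]'
python3 - <<'E'
from go import *
stat(); rel(*target(.0433,v[3]))
E
```

```text
time_s: 2.22
tool_pos: [0.5647, 0.1531, 0.1414]
ee_rot: [0.753, 0.603, 0.236, 0.111]
wrist_force: [-0.3, 0.5, 0.2]
finger_gap: 0.996
t 2.22 y 0.3 x 1.9 h 46.6 mm rot [-0.005  0.002  0.454] F(EY,EX,-A) [ 0.5 -0.  -0.2] M [ 0.22 -0.01 -0.  ] gap 85.0 j [ 0.25  0.23  2.08 -0.02  0.3   0.49]
t 2.22 target [0.5648 0.1528 0.1375] N rows 0.09 full [-1.1 -1.6  3.3] [ 0.004 -0.003  0.   ]
[-0.2, -0.3, 0.7] [0.001, -0.001, 0.0]
[-0.4, -0.6, 1.3] [0.002, -0.001, 0.0]
[-0.7, -1.0, 2.0] [0.002, -0.002, 0.0]
[-0.9, -1.3, 2.7] [0.003, -0.002, 0.0]
[-1.1, -1.6, 3.3] [0.004, -0.003, 0.0]
```

```bash
python3 -m crank '[[[85,-1,-2,3,0,0,0],[30,-1,-2,3,0,0,0],[25,-1,-2,3,0,0,0],[25,-1,-2,3,0,0,0],[25,-1,-2,3,0,0,0]]]' 20
python3 - <<'E'
from go import *
stat()
cv2.imwrite('pics/s3.png',optics.snapshot('side')[:,:,::-1]);cv2.imwrite('pics/t3.png',optics.snapshot('top')[:,:,::-1])
a=cv2.imread('pics/s3.png')[180:270,180:280];b=cv2.imread('pics/t3.png')[140:230,175:275]
cv2.imwrite('pics/st3.png',cv2.resize(np.hstack([a,b]),None,fx=4,fy=4,interpolation=2))
E
```

```text
time_s: 2.63
tool_pos: [0.5643, 0.153, 0.1381]
ee_rot: [0.753, 0.603, 0.237, 0.111]
wrist_force: [0.6, -0.5, -0.5]
finger_gap: 0.444
t 2.63 y 0.3 x -0.1 h 44.1 mm rot [-0.005  0.002  0.454] F(EY,EX,-A) [-0.6  0.1  0.6] M [0.26 0.03 0.01] gap 37.9 j [ 0.25  0.23  2.09 -0.02  0.29  0.49]
```

View pics/st3.png

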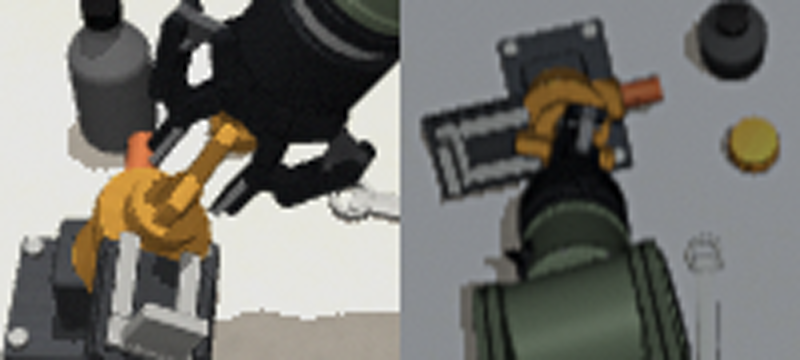

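```bash
python3 -m crank '[[[12,0,0,0,0,0,0],[12,0,0,0,0,0,0],[12,0,0,0,0,0,0],[8,0,0,0,0,0,0],[8,0,0,0,0,0,0]]]' 20
python3 - <<'E'
from go import *
stat()
E
```

```text
time_s: 3.15
tool_pos: [0.5632, 0.1529, 0.1369]
ee_rot: [0.754, 0.604, 0.235, 0.111]
wrist_force: [-4.3, 1.5, -0.9]
finger_gap: 0.138
t 3.15 y 0.4 x -1.7 h 43.6 mm rot [-0.002  0.001  0.454] F(EY,EX,-A) [ 2.5 -3.8 -1.1] M [0.92 0.46 0.03] gap 11.8 j [ 0.25  0.23  2.09 -0.02  0.29  0.49]
```

```bash
python3 -m crank '[[[8,0,0,0,0,0,0],[8,0,0,0,0,0,0]]]' 90
python3 - <<'E'
from go import *
stat()
E
python3 -m crank '[[[8,0,0,0.5,0,0,0.05],[8,0,0,1.5,0,0,0.12],[8,0,0,2.5,0,0,0.2],[8,0,0,3,0,0,0.25]]]'
python3 - <<'E'
from go import *
stat()
E
```

```text
time_s: 3.32
tool_pos: [0.5632, 0.1529, 0.1368]
ee_rot: [0.754, 0.604, 0.235, 0.111]
wrist_force: [-2.6, 1.5, -2.3]
finger_gap: 0.12
t 3.32 y 0.4 x -1.7 h 43.5 mm rot [-0.002  0.001  0.454] F(EY,EX,-A) [ 2.  -3.1  0.9] M [0.65 0.32 0.02] gap 10.2 j [ 0.25  0.23  2.09 -0.02  0.29  0.49]
time_s: 3.65
tool_pos: [0.5643, 0.1533, 0.1343]
ee_rot: [0.824, 0.504, 0.247, 0.08]
wrist_force: [-5.8, 1.2, 2.4]
finger_gap: 0.119
t 3.65 y 0.6 x -2.0 h 40.7 mm rot [-0.001  0.002  0.707] F(EY,EX,-A) [ 2.5 -3.5 -4.8] M [ 0.73  0.61 -0.1 ] gap 10.1 j [ 0.25  0.24  2.09 -0.02  0.29  0.74]
```

```bash
python3 -m crank '[[[8,0,0,1,0,0,0.08],[8,0,0,2,0,0,0.16],[8,0,0,3,0,0,0.24],[8,0,0,4,0,0,0.32]]]'
python3 - <<'E'
from go import *
stat()
cv2.imwrite('pics/s4.png',optics.snapshot('side')[:,:,::-1])
a=cv2.imread('pics/s4.png')[180:270,180:280]
cv2.imwrite('pics/st4.png',cv2.resize(a,None,fx=6,fy=6,interpolation=2))
E
```

```text
time_s: 3.98
tool_pos: [0.5656, 0.1539, 0.1311]
ee_rot: [0.894, 0.365, 0.256, 0.039]
wrist_force: [-9.3, 3.2, 4.4]
finger_gap: 0.118
t 3.98 y 0.9 x -2.3 h 37.3 mm rot [-0.     0.002  1.03 ] F(EY,EX,-A) [ 5.3 -5.  -7.9] M [ 0.85  0.75 -0.08] gap 10.1 j [ 0.25  0.25  2.09 -0.02  0.28  1.07]
```

View pics/st4.png

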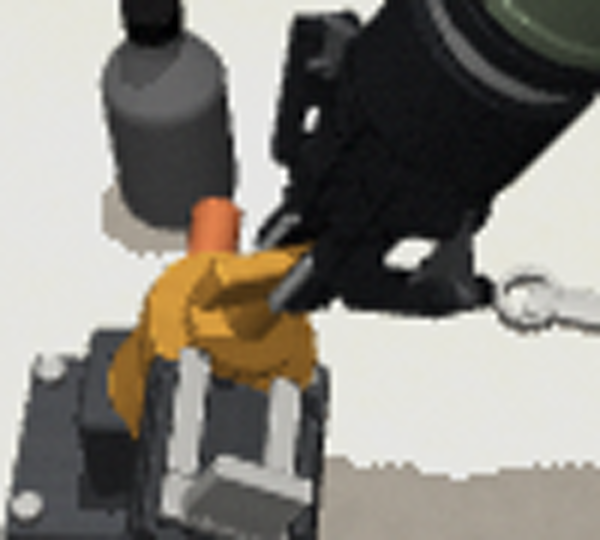

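```bash
python3 -m crank '[[[8,0,0,1,0,0,0.08],[8,0,0,2,0,0,0.16],[8,0,0,3,0,0,0.24],[8,0,0,4,0,0,0.32]]]'
python3 - <<'E'
from go import *
stat()
E
```

```text
time_s: 4.37
tool_pos: [0.567, 0.1547, 0.128]
ee_rot: [0.942, 0.214, 0.259, -0.003]
wrist_force: [-9.6, 4.1, 7.8]
finger_gap: 0.119
t 4.37 y 1.3 x -2.5 h 33.8 mm rot [0.    0.002 1.357] F(EY,EX,-A) [  6.2  -3.4 -10.9] M [ 0.89  0.74 -0.13] gap 10.2 j [ 0.25  0.25  2.09 -0.03  0.27  1.4 ]
```

```bash
python3 -m crank '[[[8,0,0,1.3,0,0,0.07],[8,0,0,2.6,0,0,0.14],[8,0,0,3.5,0,0,0.214],[8,0,0,3.5,0,0,0.214]]]'
python3 - <<'E'
from go import *
stat()
E
```

```text
time_s: 4.7
tool_pos: [0.5678, 0.1552, 0.1266]
ee_rot: [0.959, 0.112, 0.258, -0.032]
wrist_force: [-16.1, 0.1, 16.6]
finger_gap: 0.119
t 4.70 y 1.6 x -2.5 h 32.2 mm rot [0.    0.003 1.573] F(EY,EX,-A) [  3.8  -5.2 -22.2] M [1.2  0.32 0.13] gap 10.2 j [ 0.25  0.26  2.09 -0.03  0.27  1.61]
```

```bash
python3 -m crank '[[[8,0,0,2,0,0,0.02],[8,0,0,3.5,0,0,0.02],[8,0,0,3.5,0,0,0.01]]]'
python3 - <<'E'
from go import *
stat()
cv2.imwrite('pics/s5.png',optics.snapshot('side')[:,:,::-1]);cv2.imwrite('pics/t5.png',optics.snapshot('top')[:,:,::-1])
a=cv2.imread('pics/s5.png')[180:270,180:280];b=cv2.imread('pics/t5.png')[140:230,175:275]
cv2.imwrite('pics/st5.png',cv2.resize(np.hstack([a,b]),None,fx=4,fy=4,interpolation=2))
E
```

```text
time_s: 4.95
tool_pos: [0.5678, 0.1553, 0.1266]
ee_rot: [0.96, 0.107, 0.258, -0.033]
wrist_force: [-25.3, -5.0, 29.2]
finger_gap: 0.115
t 4.95 y 1.7 x -2.4 h 32.1 mm rot [-1.000e-03  4.000e-03  1.583e+00] F(EY,EX,-A) [  1.   -7.7 -38.2] M [1.7  0.12 0.08] gap 9.8 j [ 0.25  0.26  2.09 -0.03  0.26  1.62]
```

View pics/st5.png

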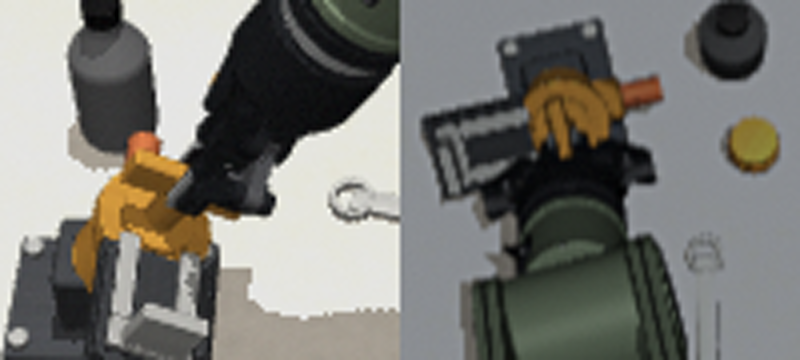

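```bash
python3 -m crank '[[[8,0,0,0,0,0,-0.008],[8,0,0,0,0,0,-0.008],[40,0,0,0,0,0,-0.008],[40,0,0,0,0,0,-0.008],[40,0,0,0,0,0,-0.008]]]' 20
python3 -m crank '[[[40,0,0,0,0,0,0],[40,0,0,-25,0,0,0],[40,0,0,-60,0,0,0],[40,0,0,-90,0,0,0],[40,0,0,-90,0,0,0]]]'
python3 - <<'E'
from go import *
stat()
cv2.imwrite('pics/s6.png',optics.snapshot('side')[:,:,::-1]);cv2.imwrite('pics/t6.png',optics.snapshot('top')[:,:,::-1])
a=cv2.imread('pics/s6.png')[190:280,180:280];b=cv2.imread('pics/t6.png')[140:230,175:275]
cv2.imwrite('pics/st6.png',cv2.resize(np.hstack([a,b]),None,fx=4,fy=4,interpolation=2))
E
```

```text
time_s: 5.47
tool_pos: [0.5692, 0.1554, 0.1272]
ee_rot: [0.959, 0.111, 0.26, -0.032]
wrist_force: [-0.4, -0.6, -0.4]
finger_gap: 0.468
time_s: 5.88
tool_pos: [0.5263, 0.145, 0.2106]
ee_rot: [0.958, 0.11, 0.264, -0.033]
wrist_force: [0.6, -0.1, 0.4]
finger_gap: 0.468
t 5.88 y 1.3 x 2.5 h 126.3 mm rot [-0.011  0.014  1.575] F(EY,EX,-A) [-0.3  0.7 -0.1] M [ 0.2   0.04 -0.01] gap 40.0 j [ 0.25  0.08  2.07 -0.02  0.46  1.61]
```

View pics/st6.png

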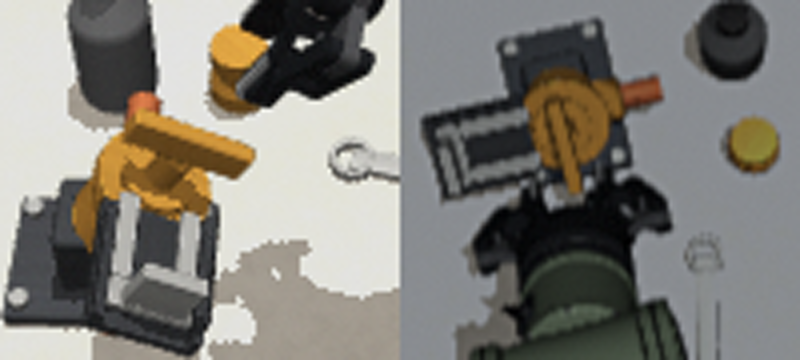

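Run:
```python
from go import *
ov=[(bar(p,1.573,.012),(255,0,0))]
crop('top',cv2.imread('pics/t6.png'),195,150,45,45,10,ov,'pics/o5a.png',False)
crop('side',cv2.imread('pics/s6.png'),200,205,45,45,10,ov,'pics/o5b.png',False)
a=cv2.imread('pics/o5a.png');b=cv2.imread('pics/o5b.png');c=np.hstack([a,b]);cv2.imwrite('pics/o5.png',cv2.resize(c,(800,400)))
```

```text
(no output)
```

View pics/o5.png

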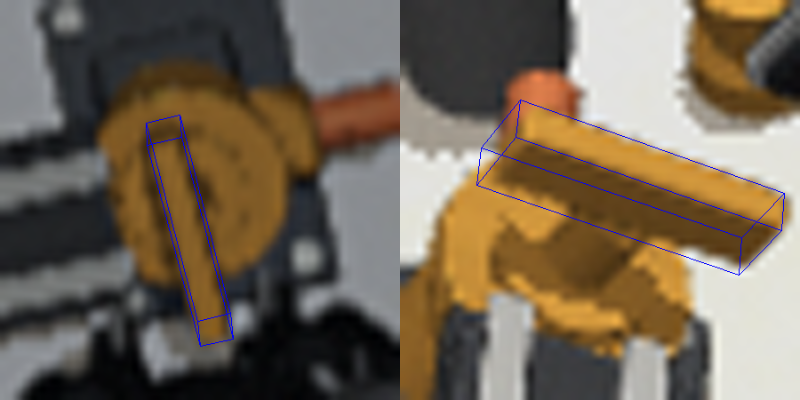

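Run:
```python
from go import *
rel(*target(.1,0,.125,-.002),n=13)
```

```text
t 5.98 target [0.5066 0.2675 0.1856] N rows 12.7 full [  -2.7 -123.7   23.2] [ 0.006 -0.009 -1.575]
[-0.2, -9.5, 1.8] [0.0, -0.001, -0.121]
[-0.4, -19.0, 3.6] [0.001, -0.001, -0.242]
[-0.6, -28.5, 5.3] [0.001, -0.002, -0.364]
[-0.8, -38.1, 7.1] [0.002, -0.003, -0.485]
[-1.0, -47.6, 8.9] [0.002, -0.003, -0.606]
```

```bash
python3 -m crank '[[[20,0,-20,0,0,0,-0.12],[10,-1,-45,0,0,0,-0.24],[0,-2,-70,0,0,0,-0.36],[0,-2,-95,0,0,0,-0.48],[0,-3,-120,0,0,0,-0.6]]]' 40
python3 -m crank '[[[0,0,0,0,0,0,-0.12],[0,0,0,0,0,0,-0.24],[0,0,0,0,0,0,-0.36],[0,0,0,0,0,0,-0.48],[0,0,0,0,0,0,-0.6]]]'
python3 - <<'E'
from go import *
stat();rel(*target(.07,0,.123,-.002),n=4)
E
```

```text
time_s: 6.4
tool_pos: [0.4956, 0.2622, 0.2037]
ee_rot: [0.882, 0.391, 0.258, 0.047]
wrist_force: [0.9, 0.4, 0.1]
finger_gap: 0.002
time_s: 6.82
tool_pos: [0.4956, 0.2624, 0.2017]
ee_rot: [0.725, 0.637, 0.231, 0.122]
wrist_force: [0.6, -1.3, -0.6]
finger_gap: -0.001
t 6.82 y 122.6 x -4.3 h 119.9 mm rot [-0.004  0.002  0.362] F(EY,EX,-A) [-1.4 -0.1  0.7] M [ 0.23 -0.02  0.01] gap -0.1 j [ 0.56  0.12  2.03 -0.34  0.51  0.94]
t 6.82 target [0.5217 0.269  0.1596] N rows 2.92 full [ 1.   1.8 49.9] [ 0.004 -0.002 -0.362]
[0.3, 0.5, 12.5] [0.001, -0.0, -0.091]
[0.5, 0.9, 25.0] [0.002, -0.001, -0.181]
[0.8, 1.4, 37.4] [0.003, -0.001, -0.272]
[1.0, 1.8, 49.9] [0.004, -0.002, -0.362]
[1.3, 2.3, 62.4] [0.005, -0.002, -0.453]
```

```bash
python3 -m crank '[[[0,0,0,12,0,0,-0.12],[0,1,1,25,0,0,-0.24],[0,1,2,38,0,0,-0.362],[0,1,2,50,0.004,-0.002,-0.362],[0,1,2,50,0.004,-0.002,-0.362]]]'
python3 - <<'E'
from go import *
stat();rel(*target(.027,0,.123,-.002),n=4)
cv2.imwrite('pics/s7.png',optics.snapshot('side')[:,:,::-1]);cv2.imwrite('pics/t7.png',optics.snapshot('top')[:,:,::-1])
a=cv2.imread('pics/s7.png')[200:300,170:270];b=cv2.imread('pics/t7.png')[130:230,165:265]
cv2.imwrite('pics/st7.png',cv2.resize(np.hstack([a,b]),None,fx=4,fy=4,interpolation=2))
E
```

```text
time_s: 7.23
tool_pos: [0.5218, 0.2686, 0.1559]
ee_rot: [0.601, 0.757, 0.201, 0.159]
wrist_force: [0.1, 0.0, 0.2]
finger_gap: -0.001
t 7.23 y 122.6 x -3.8 h 66.8 mm rot [ 0.005 -0.002  0.003] F(EY,EX,-A) [ 0.   0.2 -0.1] M [ 0.23 -0.07  0.05] gap -0.1 j [ 0.54  0.22  2.04 -0.39  0.41  0.63]
t 7.23 target [0.5426 0.274  0.1224] N rows 0.97 full [ 0.5  2.  39.8] [-0.005  0.002 -0.003]
[0.1, 0.5, 9.9] [-0.001, 0.0, -0.001]
[0.2, 1.0, 19.9] [-0.003, 0.001, -0.001]
[0.4, 1.5, 29.8] [-0.004, 0.001, -0.002]
[0.5, 2.0, 39.8] [-0.005, 0.002, -0.003]
[0.6, 2.6, 49.7] [-0.007, 0.002, -0.004]
```

View pics/st7.png

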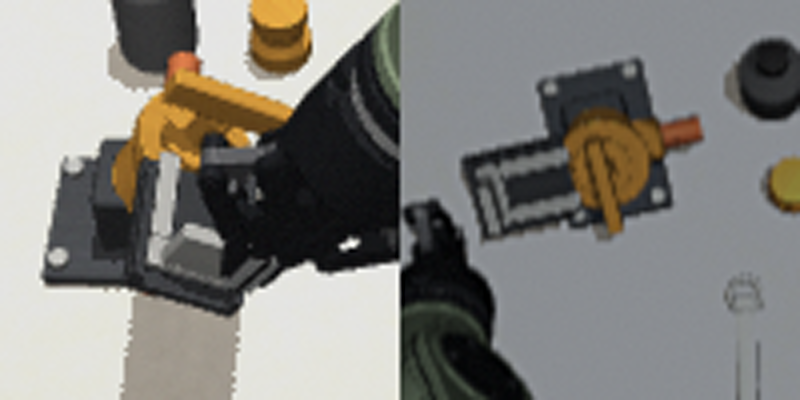

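```bash
python3 -m crank '[[[0,0,1,20,-0.005,0,0],[0,0,2,39,-0.005,0,0],[0,0,2,39,-0.005,0,0],[0,0,2,39,-0.005,0,0]]]'
python3 - <<'E'
from go import *
stat()
cv2.imwrite('pics/s8.png',optics.snapshot('side')[:,:,::-1]);cv2.imwrite('pics/t8.png',optics.snapshot('top')[:,:,::-1])
a=cv2.imread('pics/s8.png')[200:300,170:270];b=cv2.imread('pics/t8.png')[130:230,165:265]
cv2.imwrite('pics/st8.png',cv2.resize(np.hstack([a,b]),None,fx=4,fy=4,interpolation=2))
E
```

```text
time_s: 7.67
tool_pos: [0.5422, 0.2735, 0.1252]
ee_rot: [0.6, 0.757, 0.204, 0.161]
wrist_force: [0.2, -0.7, 0.9]
finger_gap: -0.006
t 7.67 y 122.6 x -1.0 h 29.7 mm rot [-0.002 -0.001  0.004] F(EY,EX,-A) [-0.7  0.5 -0.7] M [ 0.25 -0.02 -0.02] gap -0.5 j [ 0.52  0.29  2.04 -0.46  0.33  0.7 ]
```

View pics/st8.png

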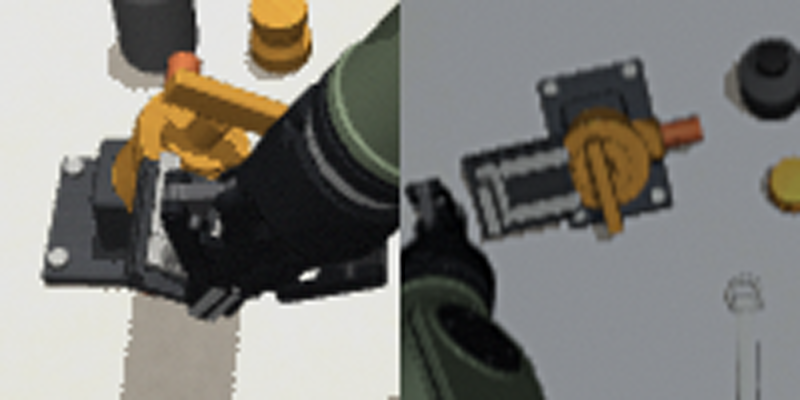

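```bash
python3 -m crank '[[[0,-6,0,1,0,0,0],[0,-12,0,1,0,0,0],[0,-17,0,1,0,0,0],[0,-22,0,1,0,0,0],[0,-26,0,1,0,0,0]]]'
python3 - <<'E'
from go import *
stat()
E
```

```text
time_s: 8.18
tool_pos: [0.5491, 0.2483, 0.1264]
ee_rot: [0.6, 0.756, 0.206, 0.162]
wrist_force: [-2.0, 3.2, 1.7]
finger_gap: 0.001
t 8.18 y 96.5 x 0.4 h 30.2 mm rot [-0.006  0.     0.004] F(EY,EX,-A) [ 3.6 -0.2 -2.1] M [ 0.25  0.41 -0.05] gap 0.1 j [ 0.47  0.28  2.06 -0.4   0.31  0.59]
```

```bash
python3 -m crank '[[[0,-5,-1,0,0,0,0],[0,-10,-2,0,0,0,0],[0,-15,-2,0,0,0,0],[0,-19,-2,0,0,0,0],[0,-22,-2,0,0,0,0]]]'
python3 - <<'E'
from go import *
stat()
cv2.imwrite('pics/s9.png',optics.snapshot('side')[:,:,::-1]);cv2.imwrite('pics/t9.png',optics.snapshot('top')[:,:,::-1])
a=cv2.imread('pics/s9.png')[200:300,170:270];b=cv2.imread('pics/t9.png')[130:230,165:265]
cv2.imwrite('pics/st9.png',cv2.resize(np.hstack([a,b]),None,fx=4,fy=4,interpolation=2))
E
```

```text
time_s: 8.6
tool_pos: [0.5528, 0.2261, 0.1255]
ee_rot: [0.6, 0.756, 0.206, 0.162]
wrist_force: [0.1, 3.1, 1.1]
finger_gap: 0.003
t 8.60 y 74.0 x -1.4 h 30.3 mm rot [-0.006 -0.     0.004] F(EY,EX,-A) [ 3.   1.2 -0.5] M [ 0.02  0.45 -0.01] gap 0.2 j [ 0.42  0.27  2.08 -0.33  0.29  0.49]
```

View pics/st9.png

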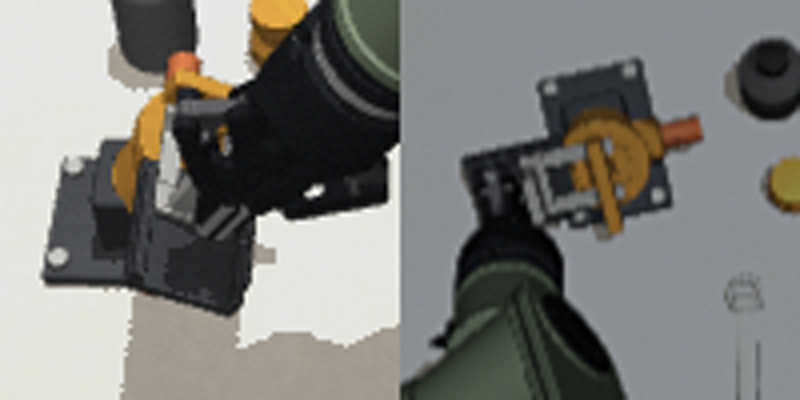

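Keeper nearly home, arms under the bar; push on to the stop.

```bash
python3 -m crank '[[[0,-2,0,0,0,0,0],[0,-4,0,0,0,0,0],[0,-6,0,0,0,0,0],[0,-6,0,0,0,0,0]]]'
python3 - <<'E'
from go import *
stat()
E
```

```text
time_s: 9.03
tool_pos: [0.5529, 0.2225, 0.125]
ee_rot: [0.6, 0.756, 0.207, 0.16]
wrist_force: [-6.7, 17.7, 1.2]
finger_gap: 0.0
t 9.03 y 70.5 x -2.4 h 30.2 mm rot [-0.006  0.003  0.005] F(EY,EX,-A) [18.8 -1.5 -2.3] M [0.63 2.91 0.01] gap 0.0 j [ 0.41  0.27  2.08 -0.31  0.28  0.46]
```

```bash
python3 -m crank '[[[0,-3,0,0,0,0,0],[0,-4,0,0,0,0,0]]]'
python3 -m crank '[[[0,4,0,0,0,0,0],[0,15,0,0,0,0,0],[0,20,0,-30,0,0,0],[0,20,0,-70,0,0,0],[0,20,0,-100,0,0,0]]]'
python3 -m crank '[[[0,30,-30,-20,0,0,0],[0,60,-60,-30,0,0,0],[0,90,-80,-30,0,0,0],[0,90,-80,-30,0,0,0]]]'
python3 - <<'E'
from go import *
stat()
for n in('side','top'): cv2.imwrite(f'pics/{n}F.png',optics.snapshot(n)[:,:,::-1])
a=cv2.imread('pics/sideF.png');b=cv2.imread('pics/topF.png')
cv2.imwrite('pics/stF.png',cv2.resize(np.hstack([a[190:290,170:270],b[130:230,165:265]]),None,fx=4,fy=4,interpolation=2))
ov=[(bar(p,1.571,.012),(255,0,0)),(tab(p,.042),(0,255,0))]
crop('top',b,190,145,50,50,8,ov,'pics/o5a.png',False)
crop('side',a,195,205,50,50,8,ov,'pics/o5b.png',False)
cv2.imwrite('pics/oF.png',np.hstack([cv2.imread('pics/o5a.png'),cv2.imread('pics/o5b.png')]))
E
```

```text
time_s: 9.2
tool_pos: [0.553, 0.2223, 0.1252]
ee_rot: [0.599, 0.756, 0.21, 0.159]
wrist_force: [-12.4, 26.6, 1.4]
finger_gap: 0.002
time_s: 9.62
tool_pos: [0.4976, 0.2287, 0.2117]
ee_rot: [0.599, 0.756, 0.208, 0.158]
wrist_force: [0.3, 0.2, 0.5]
finger_gap: 0.001
time_s: 9.95
tool_pos: [0.39, 0.2989, 0.1966]
ee_rot: [0.597, 0.759, 0.207, 0.157]
wrist_force: [0.0, -0.6, -0.8]
finger_gap: -0.0
t 9.95 y 182.6 x -88.5 h 162.6 mm rot [-0.003  0.011 -0.001] F(EY,EX,-A) [-0.6 -0.5  0.6] M [ 0.2   0.04 -0.04] gap -0.0 j [ 0.8   0.04  2.14 -0.51  0.56  0.95]
```

View pics/oF.png

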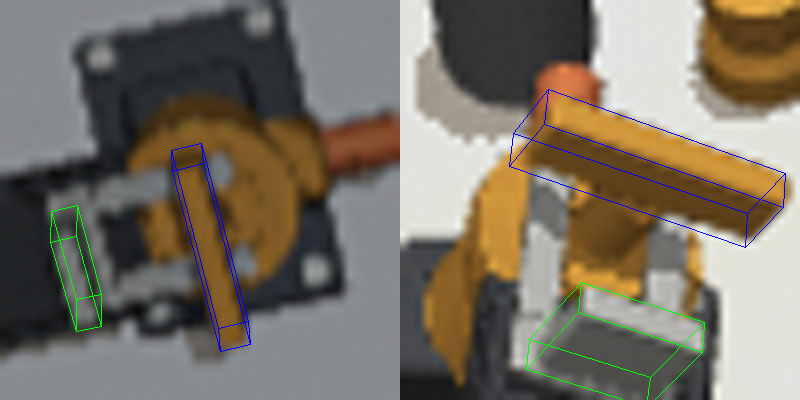

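View pics/topF.png

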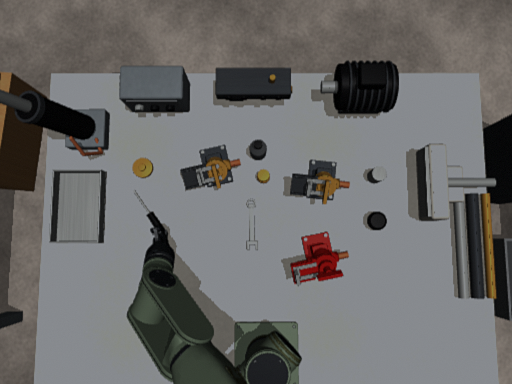

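View pics/stF.png

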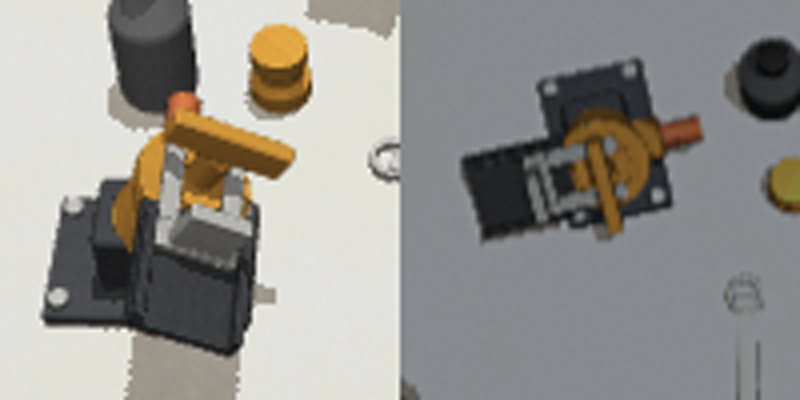

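```bash
python3 -m crank '[[[0,0,0,0,0,0,0],[0,0,0,0,0,0,0]]]'; python3 -c "
from plant import ctrl
print(ctrl.sense()['qd'].round(3)); print(ctrl.finish_job())"
```

```text
time_s: 10.22
tool_pos: [0.3939, 0.2965, 0.1971]
ee_rot: [0.598, 0.758, 0.206, 0.158]
wrist_force: [0.3, -0.1, 0.2]
finger_gap: -0.003
[-0.014 -0.001 -0.003 -0.002 -0.002  0.008]
the job is handed in; nothing more can be done
None
```

The proud cock, the left-hand brass one in the top view, is shut, its plug is home and its keeper is slid under the bar. I handed the job in at 10.2 s of the 48 s; no verdict was given.

- **Plug:** I turned the bar clockwise from about 0.45 to 1.57 rad while pressing it in about 11.4 mm. At the end it took 38 N along the axis without moving further, so I read that as the stop.
- **Bar angle:** The overlay on the last pictures from both cameras shows the bar square across the pipes. I trust that to about 0.02–0.03 rad, because it rests on my fitted direction for the cock.
- **Keeper:** I let go of the bar, then pushed the tab until it stopped against 19–27 N. It stopped within 0.1 mm of where I had worked out the home position.
- **Surroundings:** In the last pictures the second cock and the loose things look where they were. The gripper now stands partly over the screwdriver in the top view, but it is 0.2 m above the bed and touches nothing.

The camera overlays were off by about 1 pixel (2–3 mm) between the two views. The grip showed a similar offset of the plug's axis, which I allowed for when pushing the keeper.

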